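Close the photometer's filter drawer and hold its sprung shutter rod out at the mark

TASK

Get the bench photometer ready for a reading: push its open filter drawer fully home until it seats in its detent, and only then grip the shutter rod and pull it straight out of its tube, against its inner spring, until the dark ring mark on the rod stands at the mouth of the tube. Keep hold of it: finish while still gripping the rod and holding it steady at the mark, as it springs back when let go. Leave the flask, beaker and jar where they stand.

Things in the scene. Friction and masses are not known exactly. Their poses are not given: they have to be found in the camera images.
- photometer: White bench photometer, fixed, 290 mm wide (y), 240 deep (x), front part 100 mm high; from 130 mm behind the front face a flat grey hood, 133 mm high. Origin: on the bench under the middle of the front face; x points from front to back, y to the drawer's side (left, seen from the robot). Drawer centre line at y = +65 mm, rod axis at y = -65 mm; both come out along -x.
- filter_drawer (a joint): Opening of the filter drawer, m: 0 = home (stop and detent), 0.12 = fully out; starts at 0.06 to 0.11. About 1.2 N of friction; it stays where left, except that from 13 to 5 mm before home a sprung detent resists (about 6 N at most; let go there, it backs out) and in the last 5 mm draws it home. Pushing a few mm on against the stop does no harm.
- drawer_lip (a point): Middle of the outer end face of the grey pull lip on the drawer front, 52 mm above the bench, moving with the drawer. Lip 64 mm wide, 16 high, 25 out of the 12 mm thick front panel (120 wide, from 24 to 80 mm above the bench). Drawer home: this face is 37 mm in front of the photometer's front face. Axes as the photometer's; push to +x.
- shutter_rod (a joint): How far the shutter rod is pulled out, m: 0 = rest, 0.090 = end stop. At 0.060 the middle of the 8 mm wide dark ring mark on the 12 mm rod is level with the tube's mouth; before 0.056 the ring is hidden in the tube. The spring pulls back with about 4.4 N at rest and 11 N at the mark.
- rod_grip (a point): Centre of the black grip on the rod's outer end, 75 mm above the bench, moving with the rod: a bar 40 mm long (x), 24 wide (y), 24 high, with a 36 mm square, 6 mm thick end plate on its outer (-x) end. At rest its centre is 24 mm from the tube's mouth and its inner end 4 mm. Can be gripped from above, closing along y. Axes as the photometer's; pull to -x.
- tube_mouth (a point): Centre of the mouth of the fixed aluminium tube that carries the rod, 45 mm in front of the photometer's front face, 75 mm above the bench. Tube 22 mm thick with a 28 mm collar at the mouth. With the rod at its mark, the centre of the grip is 84 mm from this point.
- flask: Bystander: conical glass flask, 82 mm wide at the foot, 132 mm high, left of the drawer. Origin: centre of its underside.
- beaker: Bystander: glass beaker, 66 mm wide, 85 mm high, right of the rod. Origin: centre of its underside.
- jar: Bystander: small amber jar, 60 mm wide, 85 mm high, in front of the beaker, right of the rod. Origin: centre of its underside.

How it is judged:
On the way, in this order (a step that is already met when the one before it is completed fails the run):
1. the filter drawer is home in its detent, the rod still in (value of joint filter_drawer below 0.004 m and value of joint shutter_rod below 0.015 m), for 0.2 s.
2. the rod is pulled out to its mark in the grip (value of joint shutter_rod between 0.055 and 0.065 m and contact force between the fingers and shutter_rod above 3 N and value of joint filter_drawer below 0.004 m), for 0.3 s.
At the end, for the whole second after the job is handed in: The drawer is within 4 mm of home, and the fingers hold the rod (more than 3 N of contact) still (under 10 mm/s) with the middle of its ring mark within 5 mm of the tube's mouth (55 to 65 mm out), through the last second (all of step 2 and velocity of joint shutter_rod between -0.01 and 0.01 m/s); the arm keeps its last pose, push and grip.
It fails at once if the flask, beaker or jar is moved more than 30 mm or tipped (distance of any of flask, beaker, jar from where it was at the start of the episode above 0.03 m or angle between any of flask, beaker, jar's own z axis and vertical above 0.4 rad).
It also fails if it takes over 46 s, if anything falls off the work surface, if the arm or the gripper's body presses on something with over 40 N, if the wrist force passes 120 N, or if a joint passes its speed limit or range.

ROBOT

A 6-joint arm with a two-finger parallel gripper is mounted at the origin on the work surface. World frame = base frame: x ahead of the robot, y to its left, z up, the work surface at z = 0. Lengths are in m, angles in rad, forces in N, time in s.
With the tool pointing down it reaches from about 0.25 to 0.8 m from the base axis. Payload 8.5 kg.
Tool frame: the origin (TCP) lies on the centre line of the jaws, within the pads' length; the fingertips stand 17 mm ahead of it and the grasp point (between the pads) lies 2 mm behind it; z points along the fingers, y is the direction in which the jaws open and shut (so a half turn about z gives the same grasp; the last joint's range is limited). The gripper opens to 85 mm and grips with 20 to 120 N. Pads are 22 mm wide; open, the fingers measure 114 mm over their backs; the gripper's body (76 mm by 85 mm) begins 54 mm behind the grasp point. The pads swing forward as they close: fully open they stand 13 mm farther back than shut.
Start: joints at [1.173, 0.238, -0.013, 1.319, 0, 1.571], TCP at [0.203, 0.484, 0.248] pointing down, gripper open.
Joint ranges: [-2.66, 2.66], [-1.03, 1.9], [-1.14, 1.46], [-1.82, 2.27], [-1.45, 1.34], [-3.14, 3.14]. Speed limits (rad/s): [2.22, 2.22, 2.79, 3.14, 3.14, 3.14].

INTERFACE

Orientations are given as a unit quaternion [w, x, y, z].
In Python, from rig import monitor, vision, workorder gives the robot as it stands.
- The arm moves only by the tool jog_arm, never from a script. Its argument "series" is a list of rows, each a list of 2 entries, a list of its own where there are three numbers: the shift along the world's x, y, z each as a share of 0.15 m, from -1 to 1, then the turn about the world's z as a share of 45 degrees, from -1 to 1. A call has 1 to 10 rows; each row shifts and turns the pose as measured when the row begins; what a row does not reach is not made up. A row lasts 1/8 s, in which the tool goes at most 62.5 mm and 10.7 degrees, less where a joint would pass 70% of its speed; a pose out of reach is approached as far as the arm can. A call with a number of a shift or a turn outside -1 to 1 is refused whole. A call with a gripper value outside its range is refused whole. "fingers" is the closure, from 0 (fully open) to 1 (shut), set as the call begins (left out, the last holds). The fingers move at their own pace and stop on an object; the grip force is fixed at half the most. Time passes only in rows, so rows that do not move let the fingers close. It gives the time, the measured TCP pose, the force and the opening at its end, in the units of the state.
- monitor.observe(): the state, without advancing time (a new reading comes with each control period).
- vision.get_image(name): name is "side" or "top" or "wrist"; returns a dict with "color" (384x512x3 uint8, red, green, blue), "z_map" (384x512 float32, m along the optical axis (not along the pixel's ray), 0 where there is no reading), "mtx" (3x3 intrinsics, pixels), "D" ([k1, k2, p1, p2, k3] as OpenCV has them; the pictures are not rectified), "world_to_cam" (4x4, takes a point from world to camera coordinates). Camera axes: x right, y up, looking along -z (the intrinsics and any distortion apply to the point x, -y, -z); pixel columns grow to the right and rows downward; lengths in m; the calibration is good to about 2 mm. A picture is of the moment at which its call begins.
- workorder.sign_off(): hands the job in, once; it reports no verdict.
The state is a dict: "t": time; "q": joint angles; "joint_vel": joint speeds; "effort": joint torques, N m; "position": TCP position; "orientation": TCP orientation; "contact_force": force on the tool from outside, world axes, zero at the start; "torque": the same for the moment, N m; "width": finger opening in m.
Only numpy, scipy, OpenCV 4.12 (cv2) and the standard library are available. Lean on these libraries where they do the work, as an engineer would, in place of code of your own. Each camera call takes 0.05 s, during which the arm holds its last target. There are 200 camera calls.

## Working session

There is one attempt and no reset: what is moved stays moved. The work goes in short steps, Python scripts to look and compute and a tool call to move; the robot and the scene stay as the last step left them, time stands still between calls to the robot, and variables do not carry over. Pictures are saved under pics/ and viewed, about 8 in all and at most 12, crops included, and the job is handed in when it is done.

Besides the shell and the picture viewer there is one more tool, called in YAML: its name, and indented under it one key for each argument. jog_arm: Moves the arm, as the interface text tells. Shift numbers are shares of 0.15 m and turn numbers shares of 45 degrees, none past 1 either way. Its arguments: {"type":"object","properties":{"series":{"type":"array"},"fingers":{"type":"number"}},"required":["series"]}

```bash
mkdir -p pics; cat > h.py <<'E'
import numpy as np, cv2
from rig import monitor, vision, workorder
def grab(n,save=None):
    d=vision.get_image(n)
    if save: cv2.imwrite('pics/'+save,cv2.cvtColor(d['color'],cv2.COLOR_RGB2BGR))
    return d
def cloud(d):
    z=d['z_map'].astype(float); h,w=z.shape
    u,v=np.meshgrid(np.arange(w),np.arange(h))
    p=cv2.undistortPoints(np.stack([u,v],-1).reshape(-1,1,2).astype(np.float64),d['mtx'],np.array(d['D'],float)).reshape(h,w,2)
    P=np.stack([p[...,0]*z,-p[...,1]*z,-z,np.ones_like(z)],-1)
    W=P@np.linalg.inv(d['world_to_cam']).T
    W=W[...,:3]; W[z==0]=np.nan
    return W
E
python3 - <<'E'
from h import *
s=monitor.observe(); print(s)
a=grab('top','top0.png');b=grab('side','side0.png')
for n,d in(('t',a),('s',b)):
    np.savez('pics/'+n+'.npz',**d); print(np.linalg.inv(d['world_to_cam'])[:3].round(3), d['D'])
i=np.hstack([cv2.imread('pics/top0.png'),cv2.imread('pics/side0.png')])
E
```

```text
{'t': 0.0, 'q': array([ 1.17296638e+00,  2.38776383e-01, -1.42505570e-02,  1.31918540e+00,
       -4.52922474e-06,  1.57077988e+00]), 'joint_vel': array([ 0.000267  ,  0.00132811, -0.00011553, -0.00340811,  0.00026587,
        0.00090827]), 'effort': array([-2.81331077e-04, -5.38777614e+01,  3.46437228e+01,  1.86572853e-02,
        6.14739474e-05,  5.68674494e-06]), 'position': array([0.2032474 , 0.48364539, 0.24768135]), 'orientation': array([-1.37692358e-04,  1.97597704e-01,  9.80282942e-01, -6.94494067e-04]), 'contact_force': array([-0.94916848,  0.40656838, -0.38112952]), 'torque': array([-0.02555956,  0.02845171,  0.02680838]), 'width': 0.08511672471429671}
[[ 0.028  0.987 -0.16   0.414]
 [-1.     0.026 -0.01   0.039]
 [-0.006  0.16   0.987  1.165]] [-0.02098054  0.          0.          0.          0.        ]
[[ 0.866  0.285 -0.411  0.219]
 [-0.5    0.528 -0.687 -0.557]
 [ 0.021  0.8    0.6    0.604]] [-0.05869925  0.          0.          0.          0.        ]
```

View pics/top0.png

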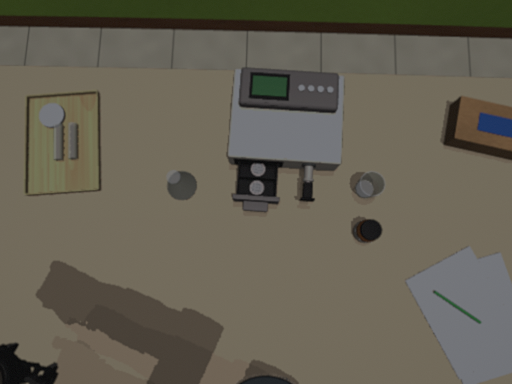

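View pics/side0.png

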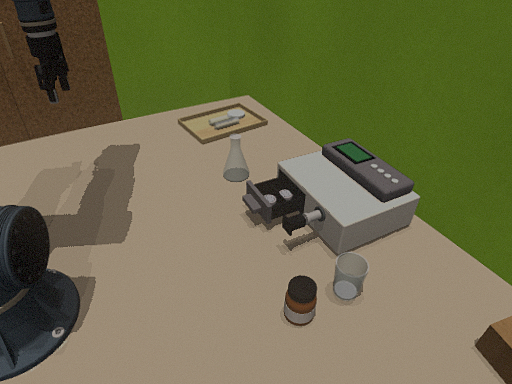

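Top view: the drawer lip is at about (256,206), its panel at row 198, the rod grip at (308,188) with its end plate at row 199, and the tube at (308,173). The flask is at (181,185), the beaker at (368,185) and the jar at (369,230). The side view agrees with this layout.

```bash
python3 - <<'E'
from h import *
d=dict(np.load('pics/t.npz')); W=cloud(d)
for n,(u,v) in dict(lip=(256,206),panel=(256,198),grip=(308,188),tube=(308,174),top=(285,140),beaker=(368,185),jar=(369,230),flask=(181,185),bench=(220,230)).items(): print(n,W[v,u].round(4), W[v-2:v+3,u,2].round(3))
# white front part top: z~0.1
x,y,z=W[...,0],W[...,1],W[...,2]
m=((abs(z-.1)<.012)&(x>.45)&(x<.9)&(abs(y+.02)<.25)).astype(np.uint8)
m=cv2.morphologyEx(m,cv2.MORPH_OPEN,np.ones((5,5)))
n,l,st,c=cv2.connectedComponentsWithStats(m); k=1+st[1:,4].argmax(); print(st[k])
r=cv2.minAreaRect(np.c_[x[l==k],y[l==k]].astype(np.float32)); print(r, cv2.boxPoints(r).round(3))
# front edge: per column the lowest row
P=[]
for u in range(st[k,0]+4,st[k,0]+st[k,2]-4):
    vv=np.where(l[:,u]==k)[0].max(); P.append(W[vv,u])
P=np.array(P); f=np.polyfit(P[:,1],P[:,0],1); print('front x=%.4f*y+%.4f'%tuple(f), P[:,2].mean())
# grip, tube, lip points
def box(nm,zr,xr,yr):
    q=(z>zr[0])&(z<zr[1])&(x>xr[0])&(x<xr[1])&(y>yr[0])&(y<yr[1]); p=W[q]
    print(nm,q.sum(),p.min(0).round(4),p.max(0).round(4),np.median(p,0).round(4))
g=W[188,308]
box('rod',(.065,.105),(g[0]-.06,g[0]+.06),(g[1]-.03,g[1]+.03))
for v in range(165,206): print(v, W[v,308].round(3), d['color'][v,308], '|', W[v,256].round(3), d['color'][v,256])
E
```

```text
lip [0.5492 0.0374 0.0637] [0.061 0.062 0.064 0.06  0.057]
panel [0.5675 0.038  0.0801] [0.083 0.082 0.08  0.082 0.074]
grip [ 0.5957 -0.0927  0.0858] [0.087 0.086 0.086 0.088 0.089]
tube [ 0.6324 -0.0928  0.0829] [0.086 0.086 0.083 0.084 0.087]
top [ 0.7162 -0.032   0.0973] [0.101 0.1   0.097 0.1   0.103]
beaker [ 0.6219 -0.2656  0.0055] [0.005 0.004 0.006 0.004 0.004]
jar [ 0.4938 -0.2452  0.0862] [0.086 0.081 0.086 0.084 0.085]
flask [0.5957 0.2297 0.0809] [0.09  0.084 0.081 0.079 0.078]
bench [0.4894 0.1323 0.0005] [0.002 0.001 0.001 0.    0.003]
[ 228   71  117   94 6304]
((0.779859721660614, -0.03494313359260559), (0.29058384895324707, 0.24348799884319305), 87.6736068725586) [[ 0.652 -0.175]
 [ 0.896 -0.185]
 [ 0.907  0.105]
 [ 0.664  0.115]]
front x=0.0458*y+0.6651 0.09354644590241909
rod 380 [ 0.5648 -0.1104  0.0666] [ 0.6557 -0.0728  0.0996] [ 0.6058 -0.0921  0.0859]
165 [ 0.654 -0.092  0.09 ] [69 69 67] | [0.66 0.04 0.05] [107 107 109]
166 [ 0.653 -0.092  0.086] [110 109 106] | [0.657 0.04  0.05 ] [105 104 107]
167 [ 0.65  -0.092  0.086] [118 117 113] | [0.655 0.04  0.048] 
[... 2116 characters left out ...]
.085] [24 23 24] | [0.572 0.038 0.083] [73 70 70]
197 [ 0.573 -0.093  0.088] [22 20 21] | [0.57  0.038 0.082] [82 79 79]
198 [ 0.569 -0.092  0.097] [19 20 19] | [0.568 0.038 0.08 ] [84 80 81]
199 [ 0.567 -0.092  0.093] [14 14 15] | [0.565 0.038 0.082] [77 73 74]
200 [ 0.566 -0.094  0.081] [20 18 16] | [0.563 0.038 0.074] [44 41 42]
201 [ 0.566 -0.096  0.064] [65 59 50] | [0.563 0.038 0.055] [45 43 43]
202 [ 0.571 -0.103  0.003] [108  97  83] | [0.56  0.038 0.062] [75 72 72]
203 [ 0.57  -0.104 -0.005] [113 103  88] | [0.557 0.038 0.061] [81 77 79]
204 [ 0.566 -0.103  0.003] [114 107  91] | [0.555 0.038 0.061] [80 77 78]
205 [ 0.564 -0.104 -0.003] [114 106  91] | [0.552 0.037 0.062] [81 78 78]
```

jog_arm:
  series:
    - [[0.2,-0.3,0],0.045]
    - [[0.2,-0.3,0],0.045]
    - [[0.2,-0.3,0],0.045]
    - [[0.2,-0.3,0],0.045]
    - [[0.2,-0.3,0],0.045]
    - [[0.2,-0.3,0],0.045]
    - [[0.2,-0.3,0],0.045]
    - [[0.2,-0.3,0],0.045]
    - [[0.2,-0.3,0],0.045]
    - [[0.2,-0.3,0],0.045]
  fingers: 1

```text
t: 1.35
position: [0.5076, 0.0209, 0.245]
orientation: [-0.001, 0.013, 1.0, -0.002]
contact_force: [1.5, 0.9, -0.5]
width: -0.0003
```

```bash
python3 - <<'E'
from h import *
d=dict(np.load('pics/t.npz')); W=cloud(d); x,y,z=W[...,0],W[...,1],W[...,2]
def box(nm,zr,xr,yr):
    q=(z>zr[0])&(z<zr[1])&(x>xr[0])&(x<xr[1])&(y>yr[0])&(y<yr[1]); p=W[q]
    print(nm,q.sum(),p.min(0).round(4),p.max(0).round(4),p.mean(0).round(4))
box('lip',(.045,.07),(.545,.559),(-.03,.10))
box('panel',(.07,.09),(.55,.59),(-.06,.15))
for a in (.575,.585,.595,.605): box('grip',(.07,.1),(a,a+.01),(-.13,-.06))
for a in (.62,.63,.64): box('tube',(.07,.1),(a,a+.01),(-.13,-.06))
box('plate',(.07,.1),(.56,.575),(-.13,-.06))
s=monitor.observe(); print(s['t'],s['q'].round(3),s['position'].round(4),s['orientation'].round(4),s['contact_force'].round(2),s['width'])
E
```

```text
lip 129 [0.545  0.0089 0.0552] [0.5588 0.0711 0.0653] [0.552  0.0393 0.0602]
panel 253 [ 0.561  -0.0204  0.0701] [0.5857 0.099  0.0852] [0.5688 0.0403 0.0795]
grip 44 [ 0.575  -0.1036  0.0733] [ 0.585  -0.0787  0.0922] [ 0.5794 -0.0905  0.0862]
grip 38 [ 0.5853 -0.1032  0.0821] [ 0.5949 -0.0798  0.0915] [ 0.5896 -0.0917  0.087 ]
grip 39 [ 0.5952 -0.1031  0.0827] [ 0.6034 -0.0799  0.0922] [ 0.5994 -0.0911  0.0874]
grip 32 [ 0.6053 -0.1057  0.0791] [ 0.6149 -0.0802  0.0924] [ 0.6092 -0.0917  0.0856]
tube 36 [ 0.6203 -0.106   0.0752] [ 0.6299 -0.0808  0.0888] [ 0.6252 -0.0928  0.0837]
tube 34 [ 0.63   -0.1038  0.0761] [ 0.64   -0.083   0.0896] [ 0.6353 -0.0927  0.0838]
tube 33 [ 0.6401 -0.1036  0.0743] [ 0.6499 -0.0827  0.091 ] [ 0.6448 -0.0925  0.0841]
plate 55 [ 0.5648 -0.1076  0.0701] [ 0.573  -0.0728  0.0996] [ 0.568  -0.09    0.0885]
1.35 [ 0.043  0.211 -0.058  1.303 -0.003  0.068] [0.5076 0.0209 0.245 ] [-6.000e-04  1.270e-02  9.999e-01 -1.500e-03] [ 1.45  0.92 -0.45] -0.0003191337057889467
```

jog_arm:
  series:
    - [[-0.02,0.12,-0.2],-0.02]
    - [[0,0,-0.3],0]
    - [[0,0,-0.3],0]
    - [[0,0,-0.3],0]
    - [[0,0,-0.15],0]
    - [[0,0,0],0]

```text
t: 2.1
position: [0.5054, 0.034, 0.0506]
orientation: [-0.001, 0.025, 1.0, -0.002]
contact_force: [-0.7, -0.1, 0.2]
width: 0.0002
```

```bash
python3 - <<'E'
from h import *
s=monitor.observe(); print(s['t'],s['q'].round(3),s['position'].round(4),s['orientation'].round(4),s['contact_force'].round(2))
grab('side','side1.png')
E
```

```text
2.1 [ 0.069  0.359 -0.392  0.823 -0.003  0.119] [0.5054 0.034  0.0506] [-0.0012  0.0251  0.9997 -0.0018] [-0.66 -0.13  0.2 ]
```

View pics/side1.png

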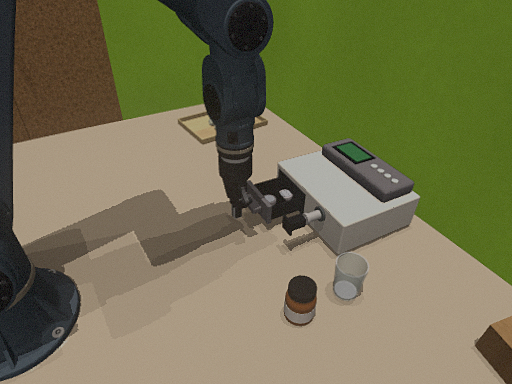

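Fingertips stand just in front of the lip at about (240,210). I'll push now.

jog_arm:
  series:
    - [[0.12,0.03,0.03],0]
    - [[0.12,-0.005,0],0]
    - [[0.12,-0.005,0],0]
    - [[0.12,-0.005,0],0]
    - [[0.12,-0.005,0],0]

```text
t: 2.78
position: [0.5976, 0.0359, 0.0624]
orientation: [0.0, 0.025, 1.0, -0.002]
contact_force: [-1.1, -0.2, -0.7]
width: -0.0001
```

jog_arm:
  series:
    - [[0.08,-0.005,-0.05],0]
    - [[0.08,-0.005,-0.01],0]
    - [[0.08,-0.005,-0.01],0]
    - [[0.05,0,0],0]

```text
t: 3.28
position: [0.6191, 0.0344, 0.0515]
orientation: [-0.022, 0.024, 0.999, -0.001]
contact_force: [-24.9, -1.0, 16.9]
width: -0.0001
```

jog_arm:
  series:
    - [[0,0,0],0]
    - [[-0.03,0,0],0]
    - [[-0.2,0,0],0]
    - [[-0.3,0,0.2],0]
    - [[0,0,0.3],0]
    - [[0,0,0.3],0]
    - [[-0.3,0,0.1],0]
    - [[0,0,0],0]
  fingers: 1

```text
t: 4.28
position: [0.4928, 0.0342, 0.1915]
orientation: [-0.018, 0.024, 1.0, -0.001]
contact_force: [1.1, 0.1, 1.1]
width: 0.0004
```

```bash
python3 - <<'E'
from h import *
s=monitor.observe(); print(s['t'],s['q'].round(3),s['position'].round(4),s['orientation'].round(4),s['contact_force'].round(2))
d=grab('top','top2.png'); grab('wrist','wrist2.png'); W=cloud(d); x,y,z=W[...,0],W[...,1],W[...,2]
def box(nm,zr,xr,yr):
    q=(z>zr[0])&(z<zr[1])&(x>xr[0])&(x<xr[1])&(y>yr[0])&(y<yr[1]); p=W[q]
    if len(p): print(nm,q.sum(),p.min(0).round(4),p.max(0).round(4),p.mean(0).round(4))
box('lip',(.045,.07),(.53,.69),(0.02,.06))
box('panel',(.073,.087),(.55,.69),(-.02,.10))
box('rod',(.07,.1),(.55,.62),(-.12,-.07))
a=cv2.imread('pics/top2.png')[100:250,130:400]; b=cv2.imread('pics/wrist2.png')
c=np.vstack([cv2.resize(a,(540,300),interpolation=cv2.INTER_CUBIC),cv2.resize(b,(400,300)).copy() if 0 else cv2.copyMakeBorder(cv2.resize(b,(400,300)),0,0,0,140,0)])
cv2.imwrite('pics/c2.png',c)
E
```

```text
4.275 [ 6.900e-02  2.380e-01 -1.630e-01  1.206e+00  1.000e-03  1.170e-01] [0.4928 0.0342 0.1915] [-0.0181  0.0241  0.9995 -0.0011] [1.11 0.09 1.1 ]
rod 135 [ 0.5649 -0.1076  0.0708] [ 0.6193 -0.0895  0.098 ] [ 0.5909 -0.0967  0.0875]
```

View pics/c2.png

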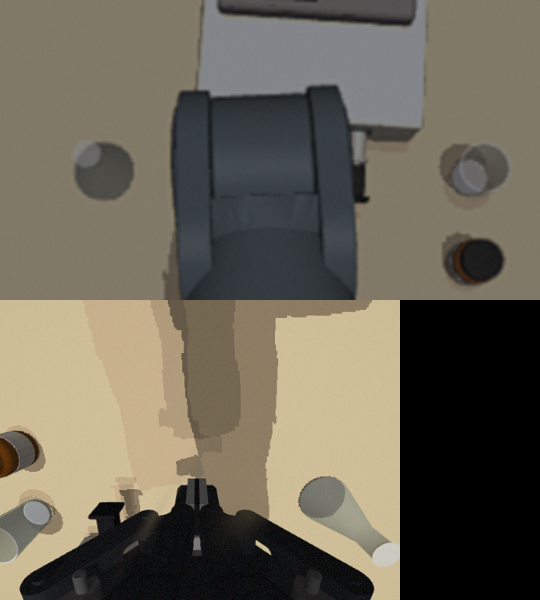

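jog_arm:
  series:
    - [[0.16,-0.21,0],0]
    - [[0.16,-0.21,0],0]
    - [[0.16,-0.21,0],0]
    - [[0.16,-0.21,0],0]
    - [[0,0,0],0]
    - [[0,0,0],0]
  fingers: 0

```text
t: 5.12
position: [0.5979, -0.096, 0.1854]
orientation: [-0.018, 0.024, 1.0, -0.001]
contact_force: [-0.4, 0.5, -0.3]
width: 0.0853
```

```bash
python3 - <<'E'
from h import *
s=monitor.observe(); print(s['t'],s['q'].round(3),s['position'].round(4),s['orientation'].round(4),s['contact_force'].round(2),s['width'])
d=grab('side','side3.png'); e=grab('wrist','wrist3.png')
for D,zr in((d,'s'),(e,'w')):
    W=cloud(D); x,y,z=W[...,0],W[...,1],W[...,2]
    def box(nm,zr,xr,yr):
        q=(z>zr[0])&(z<zr[1])&(x>xr[0])&(x<xr[1])&(y>yr[0])&(y<yr[1]); p=W[q]
        if len(p): print(nm,q.sum(),p.min(0).round(4),p.max(0).round(4),p.mean(0).round(4))
    box('lip',(.045,.062),(.56,.69),(0.015,.06))
    box('panel',(.068,.087),(.55,.69),(-.02,.10))
    box('grip',(.07,.1),(.575,.61),(-.12,-.07))
a=cv2.imread('pics/side3.png')[120:270,200:430]; b=cv2.imread('pics/wrist3.png')
c=np.hstack([cv2.resize(a,(400,300),interpolation=cv2.INTER_CUBIC),cv2.resize(b,(400,300))])
cv2.imwrite('pics/c3.png',c)
E
```

```text
5.125 [-0.156  0.427  0.104  1.283 -0.006 -0.109] [ 0.5979 -0.096   0.1854] [-1.810e-02  2.360e-02  9.996e-01 -8.000e-04] [-0.4   0.47 -0.31] 0.08534421987446006
lip 124 [0.6274 0.0154 0.0463] [0.6568 0.0597 0.062 ] [0.6386 0.0373 0.0587]
panel 272 [ 0.6508 -0.0193  0.0681] [0.6681 0.0966 0.087 ] [0.6587 0.0351 0.0795]
grip 176 [ 0.5751 -0.1054  0.0701] [ 0.61   -0.0802  0.0902] [ 0.5923 -0.0969  0.084 ]
lip 1217 [0.6287 0.0151 0.0453] [0.6568 0.06   0.062 ] [0.6414 0.0377 0.0581]
panel 1828 [ 0.6531 -0.0013  0.068 ] [0.6705 0.0999 0.087 ] [0.6614 0.0515 0.0788]
grip 1005 [ 0.575  -0.1034  0.082 ] [ 0.61   -0.0787  0.0884] [ 0.5919 -0.0915  0.0861]
```

View pics/c3.png

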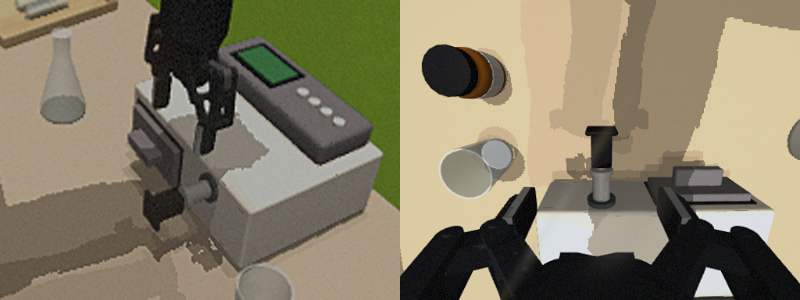

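Drawer is home: the lip face measures 0.6285 against 0.6296 expected, and the panel in the side crop (155,155) is flush. The rod is still in. The open fingers straddle the grip, which sits at (600,150) in the wrist half. I'll descend.

jog_arm:
  series:
    - [[-0.05,0.03,-0.2],0]
    - [[0,0,-0.2],0]
    - [[0,0,-0.2],0]
    - [[0,0,-0.1],0]
    - [[0,0,0],0]

```text
t: 5.85
position: [0.589, -0.087, 0.0803]
orientation: [-0.016, 0.021, 1.0, -0.001]
contact_force: [-0.5, 0.4, 0.1]
width: 0.0855
```

jog_arm:
  series:
    - [[0.01,-0.03,-0.04],0]
    - [[0,0,0],0]

```text
t: 6.1
position: [0.5918, -0.0916, 0.0759]
orientation: [-0.015, 0.02, 1.0, -0.001]
contact_force: [-0.4, 0.1, -0.3]
width: 0.0854
```

```bash
python3 - <<'E'
from h import *
s=monitor.observe(); print(s['t'],s['position'].round(4),s['contact_force'].round(2),s['width'])
e=grab('wrist','wrist4.png'); grab('side','side4.png')
a=cv2.imread('pics/side4.png')[120:270,200:430]; b=cv2.imread('pics/wrist4.png')
cv2.imwrite('pics/c4.png',np.hstack([cv2.resize(a,(400,300),interpolation=cv2.INTER_CUBIC),cv2.resize(b,(400,300))]))
E
```

```text
6.1 [ 0.5918 -0.0916  0.0759] [-0.4   0.05 -0.35] 0.08542375670809955
```

View pics/c4.png

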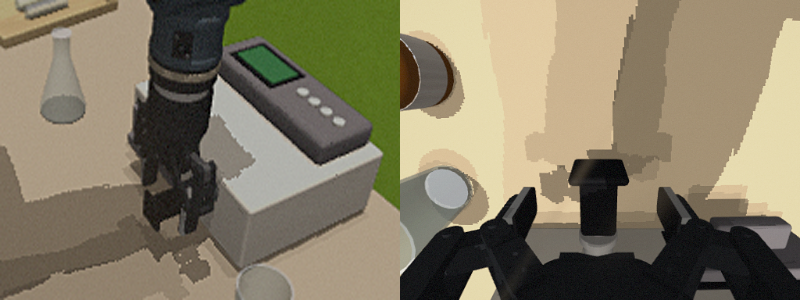

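The grip at (598,205) in the wrist half lies centred between the pads at columns 525 and 665, alongside the bar. I'll close on it.

jog_arm:
  series:
    - [[0,0,0],0]
    - [[0,0,0],0]
    - [[0,0,0],0]
    - [[0,0,0],0]
    - [[0,0,0],0]
    - [[0,0,0],0]
  fingers: 1

```text
t: 6.95
position: [0.5925, -0.0906, 0.0775]
orientation: [-0.014, 0.02, 1.0, -0.0]
contact_force: [0.9, 1.2, 0.7]
width: 0.0231
```

jog_arm:
  series:
    - [[-0.07,0.003,0],0]
    - [[-0.07,0.003,0],0]
    - [[-0.07,0.003,0],0]
    - [[-0.07,0.003,0],0]
    - [[-0.07,0.003,0],0]

```text
t: 7.58
position: [0.5474, -0.0888, 0.0776]
orientation: [-0.005, 0.02, 1.0, -0.0]
contact_force: [10.6, 0.8, -7.5]
width: 0.0228
```

jog_arm:
  series:
    - [[-0.06,0.003,0],0]
    - [[-0.04,0.002,0],0]
    - [[0,0,0],0]
    - [[0,0,0],0]

```text
t: 8.07
position: [0.5394, -0.0885, 0.0776]
orientation: [0.002, 0.02, 1.0, -0.0]
contact_force: [9.9, 2.5, -6.9]
width: 0.0233
```

```bash
python3 - <<'E'
from h import *
s=monitor.observe(); print(s['t'],s['position'].round(4),s['contact_force'].round(2),s['width'],s['joint_vel'].round(4))
e=grab('wrist','wrist5.png'); d=grab('side','side5.png')
# project mouth / grip model points for reference
def proj(D,P):
    p=(D['world_to_cam']@np.r_[P,1])[:3]*[1,-1,-1]
    return cv2.projectPoints(p.reshape(1,1,3),np.zeros(3),np.zeros(3),D['mtx'],np.array(D['D'],float))[0].ravel().round(1)
m=np.array([.616,-.093,.075]); ax=np.array([-.999,.044,0])
for nm,D in(('w',e),('s',d)):
    print(nm,'mouth',proj(D,m+[0,0,.014]),'inner end if 60mm',proj(D,m+ax*.064+[0,0,.012]))
a=cv2.imread('pics/side5.png')[170:250,260:350]; b=cv2.imread('pics/wrist5.png')[180:384,150:370]
cv2.imwrite('pics/c5.png',np.hstack([cv2.resize(a,(400,360),interpolation=cv2.INTER_CUBIC),cv2.resize(b,(400,360),interpolation=cv2.INTER_CUBIC)]))
E
```

```text
8.075 [ 0.5394 -0.0885  0.0776] [ 9.88  2.55 -6.93] 0.023292217767294884 [ 0.0008  0.003   0.0035 -0.0257  0.0031 -0.0003]
w mouth [250.2 380.9] inner end if 60mm [250.4 288.9]
s mouth [305.  214.5] inner end if 60mm [280.5 223.6]
```

View pics/c5.png

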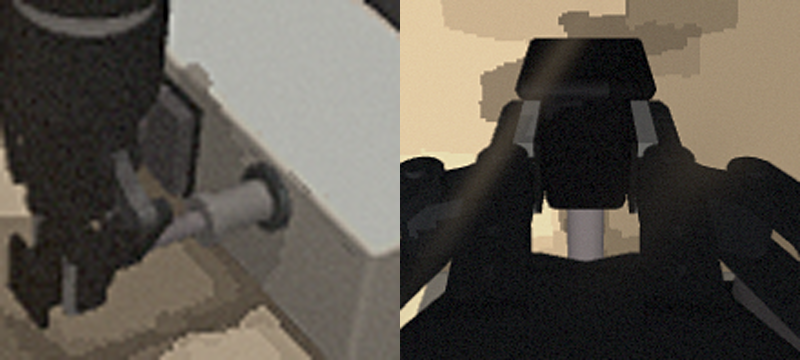

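The rod is out about 53 mm. In the left half, the bare rod shows between the collar (205,215) and the grip, with no ring yet. I'll pull a bit more.

jog_arm:
  series:
    - [[-0.05,0.002,0],0]
    - [[-0.04,0.002,0],0]
    - [[-0.02,0,0],0]

```text
t: 8.55
position: [0.5299, -0.0881, 0.0776]
orientation: [0.009, 0.019, 1.0, -0.0]
contact_force: [11.6, 2.3, -10.3]
width: 0.0232
```

```bash
cat > look.py <<'E'
from h import *
import sys
k=sys.argv[1]
d=grab('side','side%s.png'%k); e=grab('wrist','wrist%s.png'%k)
s=monitor.observe(); print(s['t'],s['position'].round(4),s['orientation'].round(4),s['contact_force'].round(2),s['width'])
# brightness along the rod's upper-side line in the side view
def proj(D,P):
    p=(D['world_to_cam']@np.r_[P,1])[:3]*[1,-1,-1]
    return cv2.projectPoints(p.reshape(1,1,3),np.zeros(3),np.zeros(3),D['mtx'],np.array(D['D'],float))[0].ravel()
m=np.array([.616,-.093,.075]); ax=np.array([-.999,.044,0]); g=d['color'].mean(2)
for t in range(-20,76,3):
    u,v=proj(d,m+ax*t*1e-3+[-.0,-.0035,.005]); print(t,int(u+.5),int(v+.5),int(cv2.getRectSubPix(g.astype(np.float32),(1,1),(u,v))[0,0]),end=' | ')
a=cv2.imread('pics/side%s.png'%k)[180:250,260:330]; b=cv2.imread('pics/wrist%s.png'%k)[180:384,150:370]
cv2.imwrite('pics/c%s.png'%k,np.hstack([cv2.resize(a,(420,420),interpolation=cv2.INTER_CUBIC),cv2.resize(b,(380,420),interpolation=cv2.INTER_CUBIC)]))
E
python3 look.py 6
```

```text
8.65 [ 0.5298 -0.0881  0.0776] [ 8.600e-03  1.950e-02  9.998e-01 -1.000e-04] [12.01  1.72 -8.72] 0.023124240779157403
-20 313 216 111 | -17 312 216 109 | -14 311 217 109 | -11 310 217 107 | -8 308 217 110 | -5 307 218 95 | -2 306 218 74 | 1 305 219 28 | 4 304 219 33 | 7 303 219 80 | 10 302 220 112 | 13 301 220 108 | 16 300 220 106 | 19 298 221 105 | 22 297 221 103 | 25 296 222 101 | 28 295 222 97 | 31 294 222 102 | 34 293 223 99 | 37 292 223 78 | 40 290 224 40 | 43 289 224 27 | 46 288 224 34 | 49 287 225 29 | 52 286 225 40 | 55 285 226 31 | 58 284 226 31 | 61 282 226 32 | 64 281 227 34 | 67 280 227 31 | 70 279 228 36 | 73 278 228 33 |
```

View pics/c6.png

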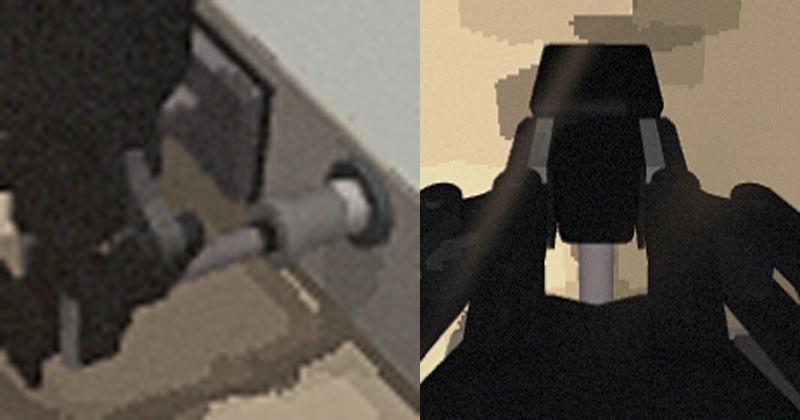

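The dark ring now shows at the collar mouth, at about (265,235) in the left half. TCP travel of 62.7 mm agrees. One still row should let it relax about a millimetre toward the middle.

jog_arm:
  series:
    - [[-0.005,0,0],0]

```text
t: 8.78
position: [0.5311, -0.0881, 0.0777]
orientation: [0.01, 0.019, 1.0, -0.0]
contact_force: [11.1, 1.3, -9.3]
width: 0.0231
```

```bash
python3 look.py 7; python3 -c "
from h import *
for i in range(4): grab('top'); s=monitor.observe(); print(s['t'],s['position'].round(4))"
```

```text
8.875 [ 0.5312 -0.0882  0.0776] [ 1.060e-02  1.940e-02  9.998e-01 -1.000e-04] [12.05  0.96 -9.09] 0.022818151193398962
-20 313 216 111 | -17 312 216 110 | -14 311 217 112 | -11 310 217 111 | -8 308 217 109 | -5 307 218 94 | -2 306 218 74 | 1 305 219 33 | 4 304 219 41 | 7 303 219 112 | 10 302 220 106 | 13 301 220 108 | 16 300 220 105 | 19 298 221 105 | 22 297 221 104 | 25 296 222 105 | 28 295 222 97 | 31 294 222 100 | 34 293 223 92 | 37 292 223 59 | 40 290 224 35 | 43 289 224 27 | 46 288 224 37 | 49 287 225 35 | 52 286 225 36 | 55 285 226 28 | 58 284 226 36 | 61 282 226 37 | 64 281 227 34 | 67 280 227 34 | 70 279 228 36 | 73 278 228 30 | 8.925 [ 0.5312 -0.0882  0.0777]
8.975 [ 0.5313 -0.0882  0.0777]
9.025 [ 0.5312 -0.0882  0.0776]
9.075 [ 0.5312 -0.0882  0.0776]
```

```bash
python3 - <<'E'
from h import *
W=cloud(grab('side')); x,y,z=W[...,0],W[...,1],W[...,2]
q=(z>.068)&(z<.087)&(x>.55)&(x<.69)&(y>-.02)&(y<.1); print('panel',q.sum(),W[q].min(0).round(4),W[q].mean(0).round(4))
s=monitor.observe(); print(s['t'],s['position'].round(4),s['contact_force'].round(1),s['width'],abs(s['joint_vel']).max())
if q.sum()>20 and np.percentile(x[q],5)>.645: workorder.sign_off(); print('signed off')
E
```

```text
panel 102 [ 0.6509 -0.0198  0.0689] [6.576e-01 3.000e-04 7.990e-02]
9.125 [ 0.5312 -0.0882  0.0777] [11.4  1.3 -8.9] 0.022810575565718527 0.0021862668118784495
the job is handed in; nothing more can be done
signed off
```

The photometer is ready and the job is handed in (t ≈ 9.1 s). The drawer is home, and the gripper is still holding the shutter rod at its mark. `sign_off` gives no verdict.

- **Drawer:** I pushed it with closed fingers until about 25 N built up against the stop. The lip face then measured about 1 mm from its expected home position. Just before hand-in the front panel was still flush.
- **Rod:** I gripped it from above and pulled it about 61 mm, going by the arm's travel. In the side view the dark ring stood at the tube's mouth with about 5 mm of it showing, which also puts it at about 61 mm.
- **Hold:** The pull along the rod read about 11–12 N, matching the spring's 11 N at the mark. The tool position stayed steady to 0.1 mm over the last 0.25 s.
- **Flask, beaker and jar:** I planned the moves clear of all three and felt no contact. I did not measure their positions again at the end.

One small disagreement: the tool tilted by one to two degrees under load, and there was about 9 N of vertical force during the hold. The grip showed no slip.

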